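# Hold the sprung tester hood just under its balance point

### The arm

A 6-joint arm with a two-finger parallel gripper is mounted at the origin on the work surface. World frame = base frame: x ahead of the robot, y to its left, z up, the work surface at z = 0. Lengths are in mm, angles in rad, forces in N, time in s.
With the tool pointing down it reaches from about 275 to 1000 mm from the base axis. Payload 8.4 kg.
Tool frame: the origin (TCP) lies midway between the tips of the shut fingers; the grasp point (between the pads) lies 19 mm behind it; z points along the fingers, y is the line along which they close (so a half turn about z gives the same grasp; the last joint's range is limited). The gripper opens to 85 mm and grips with 20 to 120 N. Pads are 22 mm wide; open, the fingers measure 114 mm over their backs; the gripper's body (76 mm by 85 mm) begins 54 mm behind the grasp point. The pads swing forward as they close: fully open they stand 13 mm farther back than shut.
Start: joints at [1.326, 0.353, 1.633, -0, 1.155, -0.002], TCP at [150.262, 606.67, 205.581] pointing down, gripper open.
Joint ranges: [-2.63, 2.63], [-0.92, 2.1], [0.06, 2.66], [-1.3, 4.44], [0, 2.69], [-3.02, 3.02]. Speed limits (rad/s): [2.22, 2.22, 2.79, 3.14, 3.14, 3.14].

### API

Orientations are given as [roll, pitch, yaw] about the fixed x, y, z axes, in that order (R = Rz(yaw) Ry(pitch) Rx(roll)).
In Python, from rig import monitor, imaging, r gives the robot as it stands.
- The arm moves only by the tool drive_tool, never from a script. Its argument "plan" is a list of rows, each an object of numbers: "x", "y", "z": the shift along the tool's x, y, z in units of 50 mm (1.0 is 50 mm); "ax", "ay", "az": the turn, a rotation vector about the tool's x, y, z in units of 6 degrees (1.0 is 6 degrees); "hand": the finger opening in mm, from 0 to 85.4. In form: [{"x": .., "y": .., "z": .., "ax": .., "ay": .., "az": .., "hand": ..}, ...]. A call has 1 to 8 rows; each row is the pose to reach, as a shift and turn from the pose commanded when the call began, along the tool's axes at that moment; what a row does not reach only later rows make up. A row lasts 1/10 s, in which the tool goes at most 50 mm and 8.59 degrees, less where a joint would pass 70% of its speed; a pose out of reach is approached as far as the arm can. A call with a gripper value outside its range is refused whole. The fingers move at their own pace and stop on an object; "grip_force" is the grip in N (left out, the last holds). Time passes only in rows, so rows that repeat a pose let the fingers close. It gives the time, the measured TCP pose, the force, the opening and the grip force at its end, in the units of the state.
- monitor.sense(): the state, without advancing time (a new reading comes with each control period).
- imaging.grab_frame(name): name is "scene" or "top"; returns the picture (420x560x3 uint8, red, green, blue); there is no depth.
- imaging.camera_info(name): a dict with "mtx" (3x3 intrinsics, pixels), "dist" ([k1, k2, p1, p2, k3] as OpenCV has them; the pictures are not rectified), "R" (3x3) and "t" (3): a world point X has camera coordinates R X + t. Camera axes: x right, y down, z forward; pixel columns grow to the right and rows downward; lengths in mm; the calibration is good to about 2 mm. A picture is of the moment at which its call begins. camera_info takes no time and is no camera call.
- r.sign_off(): hands the job in; it is judged then, once.
The state is a dict: "clock": time; "qpos": joint angles; "qvel": joint speeds; "joint_efforts": joint torques, N m; "eef_pos": TCP position; "tcp_rot": TCP orientation; "contact_force": force on the tool from outside, world axes, zero at the start; "wrist_torque": the same for the moment, N m; "opening": opening from 0.0 (shut) to 1.0 (fully open); "grasp_force": force on a finger pad.
Only numpy, scipy, OpenCV 4.12 (cv2) and the standard library are available. Lean on these libraries where they do the work, as an engineer would, in place of code of your own. Each camera call takes 0.05 s, during which the arm holds its last target. There are 200 camera calls.

### The job

The board tester's hood has a sprung hinge: below its balance point it falls shut, above it flies open. Take the hood by its bar handle with a gentle grip (no more than about 40 N), raise it a little past the balance point without letting it fly open, then ease it back and finish still holding it steady about ten degrees below the balance point. Leave the board under the hood and everything else on the bench where it is.

Things in the scene. Friction and masses are not known exactly. Their poses are not given: they have to be found in the camera images.
- tester: board tester fixed to the bench: grey open-topped housing 190 (x) x 260 (y) x 83 mm high; origin at the centre of its underside, x axis from the handle side (nearer the robot) to the hinge side, z up. A round aluminium disc (68 mm across) at each hinge end carries a dark rivet: the hood's side edge lines up with it at the balance point
- hood (a joint): opening angle of the hood in rad: 0 shut (level), 1.65 at its open stop. Balance point at 0.95 (54 degrees): below it the hood's weight shuts it, above it the spring opens it; it stays nowhere in between by itself. At the handle it takes about 1.6 N to lift when shut, ever less up to the balance point; at 1.2 rad it pulls open with about 0.9 N
- hinge (a point): middle of the hinge line, on the tester 85 mm to +x of its origin and 90 mm up; the hinge runs along the tester's y axis. Fixed
- hood_panel: the hood: aluminium frame with a clear window, 260 mm wide, 8 mm thick, reaching 170 mm from the hinge, with its bar handle; hood and handle weigh 0.89 kg. Origin on the hinge line, same place as point hinge; when shut its axes are the tester's; its -x axis points from the hinge to the handle
- handle (a point): middle of the bar handle: round dark steel bar 12 mm thick, 110 mm long, parallel to the hinge, 226 mm from it in the hood's plane (90 mm above the bench when shut, 274 mm at balance). Stays 50 mm either side of its middle join it to the hood's front edge; between them is an open gap of 50 mm. Pinch it from above, fingers either side, opened under 60 mm; it may turn between them
- board: green circuit board with parts on it, 100 x 140 mm, lying loose on the tester's floor under the hood; bystander
- meter: yellow multimeter 160 x 85 x 36 mm lying beside the tester; bystander
- fan: black square cooling fan 80 x 80 x 25 mm lying beside the tester; bystander
- driver: screwdriver lying on the bench nearer the robot; bystander
- cup: small steel bowl 60 mm across, 40 mm high, on the bench nearer the robot; bystander

How it is judged:
By the outcome, as a careful person would: the job done as asked, in the order asked, and still so for the second after the job is handed in, while the arm keeps its last pose, push and grip.
It also fails if it takes over 37 s, if anything falls off the work surface, if the arm or the gripper's body presses on something with over 40 N, if the wrist force passes 120 N, or if a joint passes its speed limit or range.

## Working session

There is one attempt and no reset: what is moved stays moved. The work goes in short steps, Python scripts to look and compute and a tool call to move; the robot and the scene stay as the last step left them, time stands still between calls to the robot, and variables do not carry over. Pictures are saved under pics/ and viewed, at most 13 in all, crops included, and the job is handed in when it is done.

Besides the shell and the picture viewer there is one more tool, called after "Emit:" as name(argument=value, ...), one argument or row to a line, values as JSON. drive_tool: Moves the arm, as the interface text tells. Its arguments: {"type":"object","properties":{"plan":{"type":"array","items":{"type":"object","properties":{"x":{"type":"number"},"y":{"type":"number"},"z":{"type":"number"},"ax":{"type":"number"},"ay":{"type":"number"},"az":{"type":"number"},"hand":{"type":"number"}}}},"grip_force":{"type":"number"}},"required":["plan"]}

```bash
mkdir -p pics; ls; python3 - <<'E'
from rig import monitor, imaging, r
import cv2
for n in ("scene","top"):
    cv2.imwrite(f"pics/{n}0.png", imaging.grab_frame(n)[:,:,::-1])
    c=imaging.camera_info(n); print(n,c)
print(monitor.sense())
E
```

```text
pics
scene {'mtx': array([[414.91994332,   0.        , 285.09487268],
       [  0.        , 414.91994332, 210.22374255],
       [  0.        ,   0.        ,   1.        ]]), 'dist': array([-0.1305984,  0.       ,  0.       ,  0.       ,  0.       ]), 'R': array([[-0.14591221,  0.98926679, -0.00780097],
       [ 0.85585951,  0.12227237, -0.50254747],
       [-0.49619968, -0.08000434, -0.86451442]]), 't': array([  32.84364849, -415.5166935 , 1362.5558183 ])}
top {'mtx': array([[476.37650686,   0.        , 281.32128993],
       [  0.        , 476.37650686, 204.66660874],
       [  0.        ,   0.        ,   1.        ]]), 'dist': array([-0.09028581,  0.        ,  0.        ,  0.        ,  0.        ]), 'R': array([[-0.0051599 , -0.9999849 , -0.00189115],
       [-0.99770827,  0.00527573, -0.06745645],
       [ 0.06746541,  0.00153874, -0.99772043]]), 't': array([  49.4364225 ,  512.09003298, 1409.75451314])}
{'clock': 0.1, 'qpos': array([ 1.32558370e+00,  3.53576144e-01,  1.63403488e+00,  2.37060630e-05,
        1.15519579e+00, -2.39719168e-03]), 'qvel': array([-0.00032179, -0.00247814, -0.0033958 , -0.00049041,  0.000588  ,
        0.00028132]), 'joint_efforts': array([ 1.78440165e-03, -6.06353331e+01, -3.42818105e+01,  1.61510161e-05,
        4.07716812e-03, -1.86823996e-06]), 'eef_pos': array([150.15595947, 606.23895088, 204.94913405]), 'tcp_rot': array([-3.14037855e+00, -2.45869234e-05,  2.89876762e+00]), 'contact_force': array([ 0.08478155, -0.0692725 , -0.25557927]), 'wrist_torque': array([-0.01532919, -0.01779902, -0.027827  ]), 'grasp_force': 0.0, 'opening': 0.9993244857013994}
```

View pics/scene0.png

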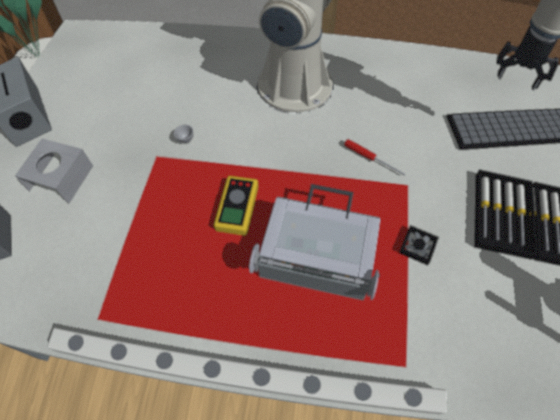

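View pics/top0.png

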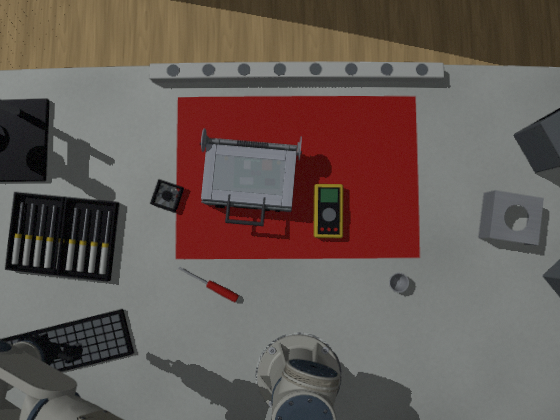

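The scene view shows the hood with its bar at about (330,190) and the discs at (255,258) and (375,285). In the top view the bar runs from about (227,222) to (264,224), with the discs at (204,140) and (299,147). I'll zoom in on both.

```bash
python3 - <<'E'
import cv2,numpy as np
a=cv2.imread("pics/top0.png")[120:245,190:315]; b=cv2.imread("pics/scene0.png")[170:310,245:390]
a=cv2.resize(a,(395,395),interpolation=cv2.INTER_CUBIC)   # x3.16
b=cv2.resize(b,(400,386),interpolation=cv2.INTER_CUBIC)   # x2.759
o=np.zeros((395,795,3),np.uint8); o[:395,:395]=a; o[:386,395:]=b
cv2.imwrite("pics/z0.png",o)
E
```

```text
(no output)
```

View pics/z0.png

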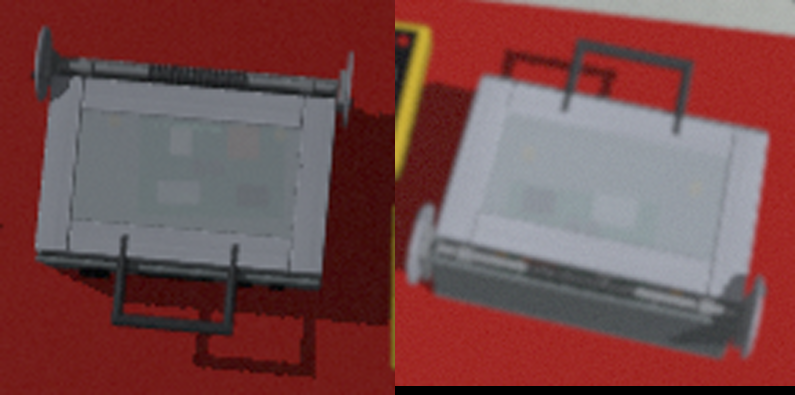

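The top crop shows the bar from zoom (115,321) to (230,330) and the hinge rod from (60,67) to (340,88). The scene crop shows the bar from (580,42) to (690,64). Next I'll triangulate these.

```bash
cat > h.py <<'E'
import numpy as np, cv2
from rig import monitor, imaging, r
def ray(n,p):
    c=imaging.camera_info(n); u=cv2.undistortPoints(np.array([[p]],float),c["mtx"],c["dist"])[0,0]
    R,t=np.array(c["R"]),np.array(c["t"]); return -R.T@t, R.T@np.array([u[0],u[1],1.])
def onz(n,p,z):
    o,d=ray(n,p); return o+d*(z-o[2])/d[2]
def tri(p,q):
    (a,d),(b,e)=ray("top",p),ray("scene",q)
    s=np.linalg.lstsq(np.c_[d,-e],b-a,rcond=None)[0]; P,Q=a+d*s[0],b+e*s[1]
    return (P+Q)/2,np.linalg.norm(P-Q)
def px(n,X):
    c=imaging.camera_info(n); return cv2.projectPoints(np.array([X],float),cv2.Rodrigues(np.array(c["R"]))[0],np.array(c["t"]),c["mtx"],c["dist"])[0][0,0]
E
python3 - <<'E'
from h import *
T=lambda x,y:(190+(x+.5)/3.16-.5,120+(y+.5)/3.16-.5)
S=lambda x,y:(245+(x-395+.5)/2.759-.5,170+(y+.5)/2.759-.5)
t=[T(115,321),T(230,330)]; s=[S(690,64),S(580,42)]
for p,q in zip(t,s): print(tri(p,q),onz("top",p,90),onz("scene",q,90))
for p in (T(60,67),T(340,88)): print("hinge",onz("top",p,90))
for p in (T(37,250),T(320,278)): print("front corner",onz("top",p,90))
for p in (S(485,76),S(768,130)): print("front corner sc",onz("scene",p,94))
# refined dark-bar centroids per column in top
im=cv2.imread("pics/top0.png").astype(int); g=im.max(2)
import sys
print(g[216:229,224:268:4])
E
```

```text
(array([460.9193495 , 203.70185953,  94.21897195]), np.float64(0.6151137275565535)) [461.07208609 203.88994858  90.        ] [458.10760927 204.3798547   90.        ]
(array([452.25654755, 101.27435677,  95.39264002]), np.float64(2.057751925878699)) [452.50388562 100.47290642  90.        ] [448.52140435 102.14173783  90.        ]
hinge [692.74896313 255.04267233  90.        ]
hinge [6.71607318e+02 7.66407223e-02 9.00000000e+01]
front corner [525.49220424 274.70626164  90.        ]
front corner [498.83531129  19.40482919  90.        ]
front corner sc [499.83644591  21.67654084  94.        ]
front corner sc [519.78650032 277.0121756   94.        ]
[[116  39 112  65  65  65  65  66  67  65  40]
 [116  40 116 112 113 112  77  64  69  64  46]
 [116  41 118 117 119 118 113 106  65  63  47]
 [114  32  70  99 118 117 118 110  78  85  93]
 [115  47  46  51  63  71  97 112  80  91  99]
 [115  42  47  45  44  44  51  59  59  74  97]
 [115  30  36  41  45  45  45  45  43  47  96]
 [117  89  65  29  38  40  44  41  46  45 114]
 [118 116 112 109  87  42  31  34  42  42 119]
 [118 120 116 117 115 112 110  82  36  31 117]
 [119 120 117 119 117 117 118  68  74 107 117]
 [120 118 119 119 118 117 119  65 113 117 117]
 [118 119 117 118 116 118 118  67 117 119 117]]
```

```bash
cat >> h.py <<'E'
from scipy.spatial.transform import Rotation as Ro
YAW=-0.085; B=np.array([455.5,152.5,90.]); U=np.array([np.cos(YAW),np.sin(YAW),0]); H=B+226*U
# tool down with y along U
RT=np.c_[np.cross(U,[0,0,-1]),U,[0,0,-1]]
def rel(P,R=RT):
    s=monitor.sense(); R0=Ro.from_euler("xyz",s["tcp_rot"])
    print("shift units",np.round(R0.inv().apply(np.array(P)-s["eef_pos"])/50,3),"turn",np.round(np.degrees((R0.inv()*Ro.from_matrix(R)).as_rotvec())/6,3), "t",s["clock"],"F",np.round(s["contact_force"],2))
def arc(th,G=19): return H+226*(-np.cos(th)*U+np.sin(th)*np.array([0,0,1]))-[0,0,G]
def ang(G=19):
    s=monitor.sense(); d=s["eef_pos"]+[0,0,G]-H; print("angle",np.arctan2(d[2],-d@U),"rad",np.hypot(d[2],d@U),"F",np.round(s["contact_force"],2),"t",s["clock"],s["opening"],s["grasp_force"])
E
python3 -c "
from h import *
rel(B+[0,0,70])"
```

```text
shift units [-8.11  -7.339  0.908] turn [-1.0000e-02  8.0000e-03  1.3493e+01] t 0.1 F [ 0.08 -0.07 -0.26]
```

Emit:
drive_tool(
  plan=[
    {"x": -8.11, "y": -7.34, "z": 0.9, "az": 13.5, "hand": 45},
    {"x": -8.11, "y": -7.34, "z": 0.9, "az": 13.5, "hand": 45},
    {"x": -8.11, "y": -7.34, "z": 0.9, "az": 13.5, "hand": 45},
    {"x": -8.11, "y": -7.34, "z": 0.9, "az": 13.5, "hand": 45},
    {"x": -8.11, "y": -7.34, "z": 0.9, "az": 13.5, "hand": 45},
    {"x": -8.11, "y": -7.34, "z": 0.9, "az": 13.5, "hand": 45},
    {"x": -8.11, "y": -7.34, "z": 0.9, "az": 13.5, "hand": 45},
    {"x": -8.11, "y": -7.34, "z": 0.9, "az": 13.5, "hand": 45},
  ],
  grip_force=25,
)

```text
invalid input
```

```bash
python3 -c "
from h import *
rel(B+[0,0,70]); print(monitor.sense()['eef_pos'])"
```

```text
shift units [-8.11  -7.339  0.908] turn [-1.0000e-02  8.0000e-03  1.3493e+01] t 0.1 F [ 0.08 -0.07 -0.26]
[150.15595947 606.23895088 204.94913405]
```

Emit:
drive_tool(
  plan=[
    {"x": -8.11, "y": -7.34, "z": 0.9, "ax": 0, "ay": 0, "az": 13.5, "hand": 45},
    {"x": -8.11, "y": -7.34, "z": 0.9, "ax": 0, "ay": 0, "az": 13.5, "hand": 45},
    {"x": -8.11, "y": -7.34, "z": 0.9, "ax": 0, "ay": 0, "az": 13.5, "hand": 45},
    {"x": -8.11, "y": -7.34, "z": 0.9, "ax": 0, "ay": 0, "az": 13.5, "hand": 45},
    {"x": -8.11, "y": -7.34, "z": 0.9, "ax": 0, "ay": 0, "az": 13.5, "hand": 45},
    {"x": -8.11, "y": -7.34, "z": 0.9, "ax": 0, "ay": 0, "az": 13.5, "hand": 45},
    {"x": -8.11, "y": -7.34, "z": 0.9, "ax": 0, "ay": 0, "az": 13.5, "hand": 45},
    {"x": -8.11, "y": -7.34, "z": 0.9, "ax": 0, "ay": 0, "az": 13.5, "hand": 45},
  ],
  grip_force=25,
)

```text
clock: 0.9
eef_pos: [373.5, 274.1, 172.6]
tcp_rot: [3.141, -0.0, 1.693]
contact_force: [1.2, 0.0, -0.2]
opening: 0.531
grasp_force: 0.0
```

```bash
python3 -c "
from h import *
rel(B+[0,0,70]); print(monitor.sense()['eef_pos'])"
```

```text
shift units [-2.614  1.332  0.252] turn [ 1.000e-03 -1.000e-03  1.978e+00] t 0.9 F [ 1.23  0.03 -0.16]
[373.46491354 274.11854353 172.61274183]
```

Emit:
drive_tool(
  plan=[
    {"x": -2.3, "y": 1.2, "z": 0.25, "ax": 0, "ay": 0, "az": 1.3, "hand": 45},
    {"x": -2.3, "y": 1.2, "z": 0.25, "ax": 0, "ay": 0, "az": 1.3, "hand": 45},
    {"x": -2.3, "y": 1.2, "z": 0.25, "ax": 0, "ay": 0, "az": 1.3, "hand": 45},
    {"x": -2.3, "y": 1.2, "z": 0.25, "ax": 0, "ay": 0, "az": 1.3, "hand": 45},
    {"x": -2.3, "y": 1.2, "z": 0.25, "ax": 0, "ay": 0, "az": 1.3, "hand": 45},
    {"x": -2.3, "y": 1.2, "z": 0.25, "ax": 0, "ay": 0, "az": 1.3, "hand": 45},
  ],
)

```text
clock: 1.5
eef_pos: [446.5, 170.1, 160.2]
tcp_rot: [-3.141, -0.0, 1.563]
contact_force: [0.7, -0.3, -0.7]
opening: 0.533
grasp_force: 0.0
```

```bash
python3 -c "
from h import *
rel(B-[0,0,19]); print(monitor.sense()['eef_pos'])
cv2.imwrite('pics/t1.png',cv2.resize(imaging.grab_frame('top')[110:260,170:370,::-1],(600,450),interpolation=cv2.INTER_CUBIC))"
```

```text
shift units [-0.351  0.184  1.783] turn [-0.005 -0.001  0.738] t 1.5 F [ 0.68 -0.25 -0.73]
[446.47327787 170.09721919 160.17318723]
```

View pics/t1.png

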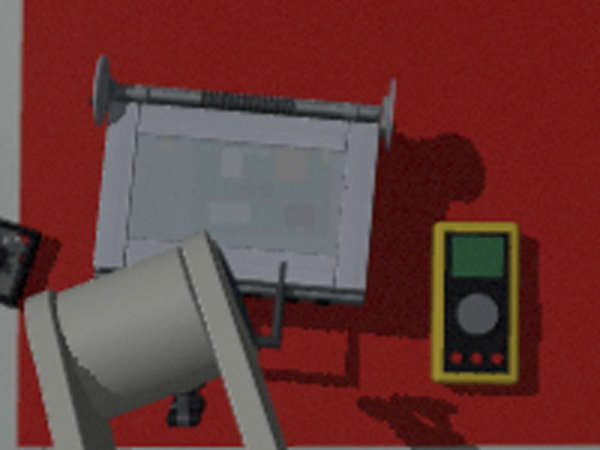

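The arm hides the gripper, and the bar's right end is visible at zoom (275,345). The board and meter haven't moved. I'll align first, then lower.

Emit:
drive_tool(
  plan=[
    {"x": -0.35, "y": 0.18, "z": 0, "ax": 0, "ay": 0, "az": 0.74, "hand": 45},
    {"x": -0.35, "y": 0.18, "z": 0, "ax": 0, "ay": 0, "az": 0.74, "hand": 45},
    {"x": -0.35, "y": 0.18, "z": 0.4, "ax": 0, "ay": 0, "az": 0.74, "hand": 45},
    {"x": -0.35, "y": 0.18, "z": 0.8, "ax": 0, "ay": 0, "az": 0.74, "hand": 45},
    {"x": -0.35, "y": 0.18, "z": 0.8, "ax": 0, "ay": 0, "az": 0.74, "hand": 45},
    {"x": -0.35, "y": 0.18, "z": 0.8, "ax": 0, "ay": 0, "az": 0.74, "hand": 45},
  ],
)

```text
clock: 2.15
eef_pos: [455.4, 152.7, 120.5]
tcp_rot: [-3.141, 0.0, 1.487]
contact_force: [-0.6, -0.4, -0.1]
opening: 0.528
grasp_force: 0.0
```

```bash
python3 -c "
from h import *
rel(B-[0,0,19]); print(monitor.sense()['eef_pos'])
cv2.imwrite('pics/s2.png',cv2.resize(imaging.grab_frame('scene')[130:310,230:400,::-1],(566,600),interpolation=cv2.INTER_CUBIC))"
```

```text
shift units [-0.003  0.003  0.989] turn [-0.008  0.002  0.011] t 2.15 F [-0.61 -0.43 -0.06]
[455.39786464 152.66714713 120.46869628]
```

View pics/s2.png

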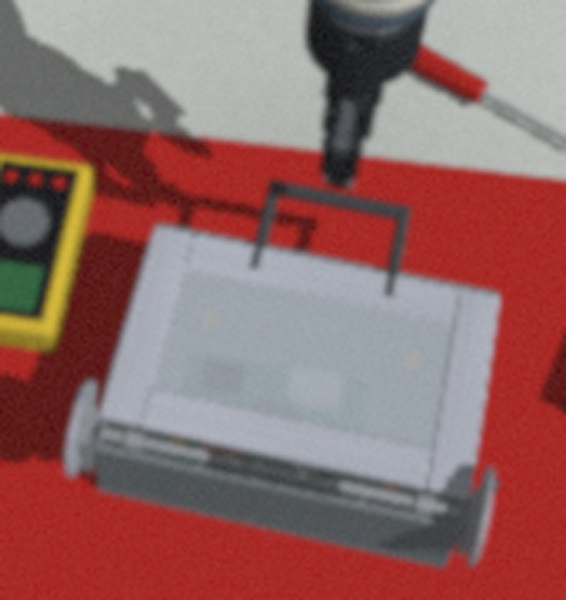

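The gripper is centred over the bar: its fingertips are at zoom (342,183) and the bar's middle is at (340,198). I'll descend and close.

Emit:
drive_tool(
  plan=[
    {"x": 0, "y": 0, "z": 0.4, "ax": 0, "ay": 0, "az": 0, "hand": 45},
    {"x": 0, "y": 0, "z": 0.8, "ax": 0, "ay": 0, "az": 0, "hand": 45},
    {"x": 0, "y": 0, "z": 0.98, "ax": 0, "ay": 0, "az": 0, "hand": 45},
    {"x": 0, "y": 0, "z": 0.98, "ax": 0, "ay": 0, "az": 0, "hand": 45},
    {"x": 0, "y": 0, "z": 0.98, "ax": 0, "ay": 0, "az": 0, "hand": 45},
  ],
)

```text
clock: 2.7
eef_pos: [456.4, 152.2, 72.1]
tcp_rot: [3.141, -0.0, 1.485]
contact_force: [0.0, 1.0, 0.4]
opening: 0.527
grasp_force: 0.0
```

Emit:
drive_tool(
  plan=[
    {"x": 0, "y": 0, "z": 0, "ax": 0, "ay": 0, "az": 0, "hand": 30},
    {"x": 0, "y": 0, "z": 0, "ax": 0, "ay": 0, "az": 0, "hand": 20},
    {"x": 0, "y": 0, "z": 0, "ax": 0, "ay": 0, "az": 0, "hand": 16},
    {"x": 0, "y": 0, "z": 0, "ax": 0, "ay": 0, "az": 0, "hand": 16},
    {"x": 0, "y": 0, "z": 0, "ax": 0, "ay": 0, "az": 0, "hand": 16},
  ],
)

```text
clock: 3.2
eef_pos: [456.0, 152.0, 71.4]
tcp_rot: [3.141, -0.0, 1.485]
contact_force: [0.2, 0.4, -0.5]
opening: 0.186
grasp_force: 0.0
```

Emit:
drive_tool(
  plan=[
    {"x": 0, "y": 0, "z": 0, "ax": 0, "ay": 0, "az": 0, "hand": 5},
    {"x": 0, "y": 0, "z": 0, "ax": 0, "ay": 0, "az": 0, "hand": 5},
    {"x": 0, "y": 0, "z": 0, "ax": 0, "ay": 0, "az": 0, "hand": 5},
    {"x": 0, "y": 0, "z": 0, "ax": 0, "ay": 0, "az": 0, "hand": 5},
    {"x": 0, "y": 0, "z": 0, "ax": 0, "ay": 0, "az": 0, "hand": 5},
  ],
  grip_force=25,
)

```text
clock: 3.7
eef_pos: [455.9, 152.0, 71.3]
tcp_rot: [-3.142, 0.0, 1.485]
contact_force: [-0.3, -0.1, 0.4]
opening: 0.058
grasp_force: 0.0
```

```bash
python3 -c "
from h import *
s=monitor.sense(); E=s['eef_pos']; print(E,s['tcp_rot']); ang()
for th in (.1,.2,.3,.4,.5,.6,.7,.775,.85,.9,.95,1.0,1.03):
    d=(arc(th)-arc(0)); print(th,'y',round(d@U/50,3),'z',round(-d[2]/50,3))"
```

```text
[455.86490065 151.97005734  71.25593787] [-3.14152677e+00  4.46517859e-05  1.48519490e+00]
angle 0.0011345189989597176 rad 225.5915710404038 F [-0.27 -0.14  0.42] t 3.7 0.05812408616051829 0.0
0.1 y 0.023 z -0.451
0.2 y 0.09 z -0.898
0.3 y 0.202 z -1.336
0.4 y 0.357 z -1.76
0.5 y 0.553 z -2.167
0.6 y 0.789 z -2.552
0.7 y 1.063 z -2.912
0.775 y 1.291 z -3.163
0.85 y 1.537 z -3.396
0.9 y 1.71 z -3.541
0.95 y 1.891 z -3.677
1.0 y 2.078 z -3.803
1.03 y 2.193 z -3.875
```

The fingers closed to 5 mm with no force, so the bar isn't between them. I'll look.

```bash
python3 -c "
from h import *
im=imaging.grab_frame('scene'); t=imaging.grab_frame('top')
for X in (B,B-[0,0,19],H): print(px('scene',X),px('top',X))
a=cv2.resize(im[150:260,280:380,::-1],(400,440),interpolation=cv2.INTER_CUBIC); b=cv2.resize(t[170:270,200:300,::-1],(400,400),interpolation=cv2.INTER_CUBIC)
o=np.zeros((440,800,3),np.uint8); o[:,:400]=a; o[:400,400:]=b; cv2.imwrite('pics/c3.png',o)"
```

```text
[331.21054577 189.54622386] [244.11556746 223.12022557]
[330.56297664 193.58300253] [244.64244757 223.31049357]
[313.66797093 271.2194002 ] [250.84394019 144.65607814]
```

View pics/c3.png

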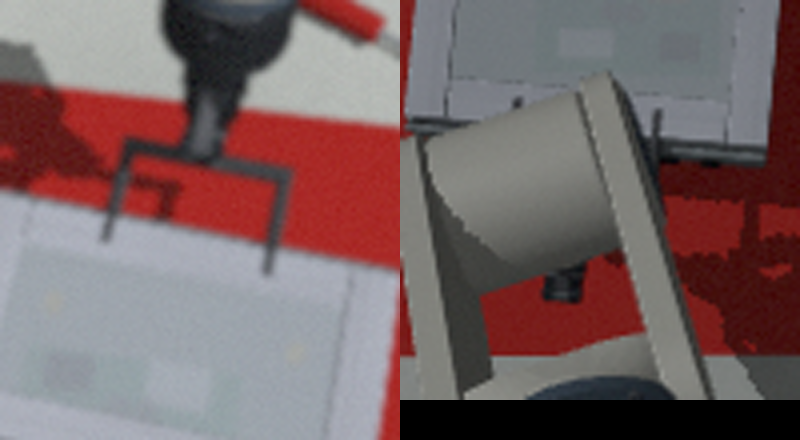

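The scene view shows the fingertip ending at the bar, around zoom (203,160), rather than passing below it. I'll compare with the first frame to get the finger's outline.

```bash
python3 -c "
from h import *
im=imaging.grab_frame('scene')[:,:,::-1]; a=cv2.imread('pics/scene0.png')
np.set_printoptions(linewidth=200)
print('now red');print(im[178:202,322:342,2]); print('before red');print(a[178:202,322:342,2])
s=monitor.sense();print(s['eef_pos'],s['opening'],s['contact_force'],s['clock'])
o=np.hstack([cv2.resize(x[165:215,305:355],(400,400),interpolation=cv2.INTER_NEAREST) for x in (a,im)]);cv2.imwrite('pics/d4.png',o)"
```

```text
now red
[[170 167 162 145 108  67  44  60  76  96  91  81  60  41  32  40  61 105 145 165]
 [166 171 168 158 124  78  50  66  87  93  87  78  55  36  34  54  82 128 152 168]
 [170 171 167 155 124  83  57  70  92  97  92  75  57  32  48  87 118 145 164 169]
 [166 169 166 148 112  74  58  77  92  95  90  77  56  42  65 106 142 161 169 167]
 [170 172 163 138 102  65  64  80  92  94  91  79  65  60  81 117 149 164 170 168]
 [172 167 154 123  84  58  60  84  93  97  91  81  73  82  98 129 154 168 168 171]
 [162 156 143 102  68  56  66  81  89  90  80  71  69  88 119 148 161 171 174 169]
 [139 141 116  79  54  58  74  86  93  87  79  60  57  89 130 160 168 170 169 169]
 [ 94  95  76  51  47  58  72  82  86  83  76  58  45  82 127 157 171 168 168 170]
 [ 54  50  45  38  43  52  69  80  84  79  70  53  49  83 125 153 166 167 168 166]
 [ 45  43  43  38  54  51  56  64  66  64  57  51  49  77 109 135 145 149 154 163]
 [ 71  62  59  57  54  54  46  46  46  47  44  46  53  69  87  98 110 113 123 135]
 [116 107  99  89  80  73  67  60  50  46  46  57  66  67  68  72  77  79  89  94]
 [156 149 141
[... 2309 characters left out ...]
 135 128 118]
 [114 117 131 148 159 163 164 162 160 162 164 163 165 163 161 164 158 156 152 149]
 [ 89  96 109 138 154 160 160 161 165 162 160 161 158 162 159 162 163 161 161 163]
 [ 89  92 104 132 158 162 162 162 163 161 163 162 160 162 162 161 164 162 162 162]
 [ 90 100 117 142 159 164 162 162 164 162 163 164 164 161 164 160 163 159 164 161]
 [ 96 116 138 149 159 161 161 163 160 161 163 162 161 164 161 161 161 161 163 164]
 [100 126 149 160 164 163 159 164 161 161 160 164 159 160 162 164 162 165 159 162]
 [103 132 155 161 161 162 159 160 162 164 163 164 162 163 160 159 162 161 159 163]]
[455.9008248  151.96926251  71.27935694] 0.059664887345589446 [ 0.09361824 -0.43652543  0.30992899] 3.85
```

View pics/d4.png

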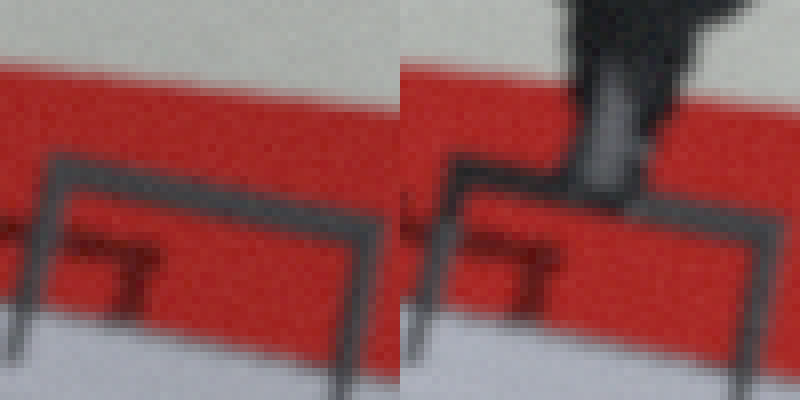

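The right half shows the finger ending at the bar, at about pixel (330,189). TCP (456,152,71) should project to row 193.6 or lower. I'll check the TCP projection against the first frames, where the gripper is clear of everything.

```bash
python3 -c "
from h import *
P=np.array([150.2,606.3,205.0])
for n in ('scene','top'): print(n,px(n,P),px(n,[0,0,0]),[px(n,P+[10.4,42.*1,13]),px(n,P+[-10.4,-42,13])])
a=cv2.imread('pics/scene0.png')[20:110,480:560]; b=cv2.imread('pics/top0.png')[320:410,0:120]
cv2.imwrite('pics/e5.png',np.hstack([cv2.resize(a,(400,450),interpolation=cv2.INTER_CUBIC),cv2.resize(b,(400,300),interpolation=cv2.INTER_CUBIC).__class__ and cv2.copyMakeBorder(cv2.resize(b,(400,300),interpolation=cv2.INTER_CUBIC),0,150,0,0,0)]))"
```

```text
scene [510.0475862   93.57619196] [294.97405811  85.23864941] [array([527.3846255 ,  95.11650731]), array([496.58050408,  85.17893275])]
top [ 68.56833102 338.72139505] [297.82570784 375.6285733 ] [array([ 50.94259238, 335.41384043]), array([ 81.97813608, 344.08702545])]
```

View pics/e5.png

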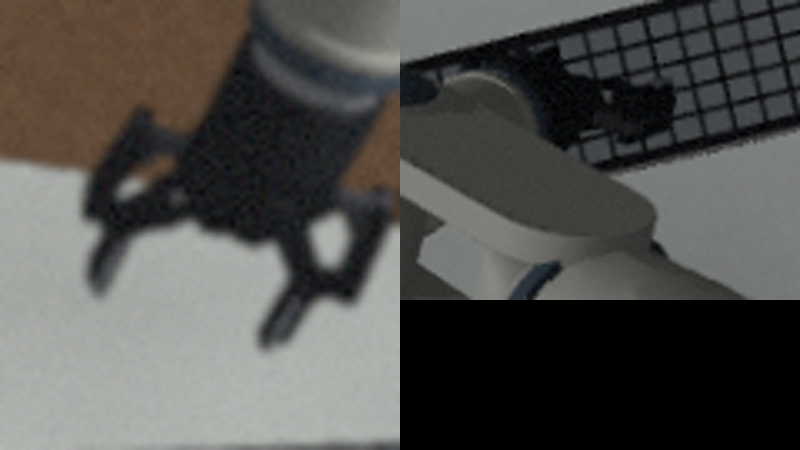

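The fingertips sit at pixels (499,79) and (533,89). That is about 24 mm higher along the tool than the reported TCP implies, and it agrees with the missed bar. So the real tips stand about 25 mm short of the reported TCP. I'll open, go 25 mm lower and close again.

Emit:
drive_tool(
  plan=[
    {"x": 0, "y": 0, "z": -0.3, "ax": 0, "ay": 0, "az": 0, "hand": 45},
    {"x": 0, "y": 0, "z": -0.3, "ax": 0, "ay": 0, "az": 0, "hand": 45},
    {"x": 0, "y": 0, "z": -0.3, "ax": 0, "ay": 0, "az": 0, "hand": 45},
    {"x": 0, "y": 0, "z": -0.3, "ax": 0, "ay": 0, "az": 0, "hand": 45},
    {"x": 0, "y": 0, "z": 0, "ax": 0, "ay": 0, "az": 0, "hand": 45},
    {"x": 0, "y": 0, "z": 0.25, "ax": 0, "ay": 0, "az": 0, "hand": 45},
    {"x": 0, "y": 0, "z": 0.5, "ax": 0, "ay": 0, "az": 0, "hand": 45},
    {"x": 0, "y": 0, "z": 0.5, "ax": 0, "ay": 0, "az": 0, "hand": 45},
  ],
)

```text
clock: 4.65
eef_pos: [454.4, 151.5, 44.3]
tcp_rot: [-3.138, 0.001, 1.485]
contact_force: [-0.2, 0.2, 0.2]
opening: 0.526
grasp_force: 0.0
```

Emit:
drive_tool(
  plan=[
    {"x": 0, "y": 0, "z": 0, "ax": 0, "ay": 0, "az": 0, "hand": 30},
    {"x": 0, "y": 0, "z": 0, "ax": 0, "ay": 0, "az": 0, "hand": 20},
    {"x": 0, "y": 0, "z": 0, "ax": 0, "ay": 0, "az": 0, "hand": 18},
    {"x": 0, "y": 0, "z": 0, "ax": 0, "ay": 0, "az": 0, "hand": 18},
    {"x": 0, "y": 0, "z": 0, "ax": 0, "ay": 0, "az": 0, "hand": 18},
  ],
)

```text
clock: 5.15
eef_pos: [456.1, 152.0, 46.6]
tcp_rot: [3.141, -0.0, 1.485]
contact_force: [0.5, -0.7, 0.2]
opening: 0.21
grasp_force: 0.0
```

Emit:
drive_tool(
  plan=[
    {"x": 0, "y": 0, "z": 0, "ax": 0, "ay": 0, "az": 0, "hand": 12},
    {"x": 0, "y": 0, "z": 0, "ax": 0, "ay": 0, "az": 0, "hand": 5},
    {"x": 0, "y": 0, "z": 0, "ax": 0, "ay": 0, "az": 0, "hand": 5},
    {"x": 0, "y": 0, "z": 0, "ax": 0, "ay": 0, "az": 0, "hand": 5},
  ],
)

```text
clock: 5.55
eef_pos: [456.8, 152.1, 46.6]
tcp_rot: [3.14, -0.0, 1.485]
contact_force: [5.3, -1.7, 0.6]
opening: 0.128
grasp_force: 24.4
```

```bash
python3 -c "
from h import *
ang(44); im=imaging.grab_frame('scene'); cv2.imwrite('pics/f6.png',cv2.resize(im[165:215,305:355,::-1],(500,500),interpolation=cv2.INTER_CUBIC))"
```

```text
angle 0.0025138454054016513 rad 224.69303280724077 F [ 5.28 -1.68  0.62] t 5.55 0.12830798770076857 24.392700791358948
```

View pics/f6.png

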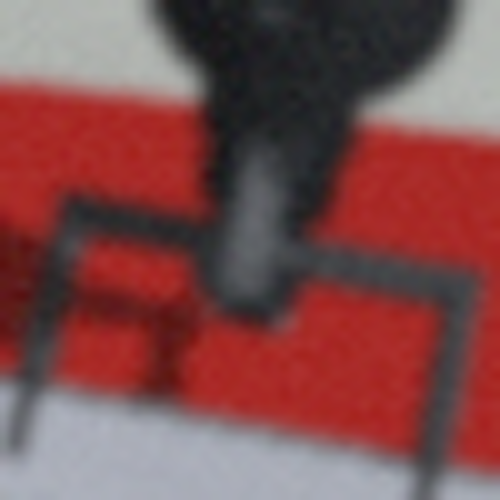

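The bar is now between the pads: 24 N, opened 11 mm. The fingertip shows below the bar at zoom (250,315). I'll lift along the arc, which has a radius of 226 mm.

Emit:
drive_tool(
  plan=[
    {"x": 0, "y": 0.03, "z": -0.22, "ax": 0, "ay": 0, "az": 0, "hand": 5},
    {"x": 0, "y": 0.05, "z": -0.45, "ax": 0, "ay": 0, "az": 0, "hand": 5},
    {"x": 0, "y": 0.08, "z": -0.68, "ax": 0, "ay": 0, "az": 0, "hand": 5},
    {"x": 0, "y": 0.11, "z": -0.9, "ax": 0, "ay": 0, "az": 0, "hand": 5},
    {"x": 0, "y": 0.16, "z": -1.12, "ax": 0, "ay": 0, "az": 0, "hand": 5},
    {"x": 0, "y": 0.22, "z": -1.34, "ax": 0, "ay": 0, "az": 0, "hand": 5},
    {"x": 0, "y": 0.3, "z": -1.55, "ax": 0, "ay": 0, "az": 0, "hand": 5},
    {"x": 0, "y": 0.38, "z": -1.76, "ax": 0, "ay": 0, "az": 0, "hand": 5},
  ],
)

```text
clock: 6.4
eef_pos: [473.6, 150.4, 134.9]
tcp_rot: [-3.139, 0.0, 1.485]
contact_force: [-1.9, 4.3, -0.6]
opening: 0.125
grasp_force: 24.5
```

Emit:
drive_tool(
  plan=[
    {"x": 0, "y": 0, "z": 0, "ax": 0, "ay": 0, "az": 0, "hand": 5},
    {"x": 0, "y": 0, "z": 0, "ax": 0, "ay": 0, "az": 0, "hand": 5},
  ],
)

```text
clock: 6.6
eef_pos: [473.6, 150.4, 134.8]
tcp_rot: [-3.139, 0.0, 1.485]
contact_force: [-4.0, 4.3, 0.2]
opening: 0.13
grasp_force: 24.7
```

```bash
sed -i 's/^H=.*//; s/B=np.array(\[455.5/B=np.array([457.0/' h.py; python3 -c "
from h import *
ang(44)
for th in (.45,.5,.55,.6,.65,.7,.75,.8,.84,.88,.92,.96,1.,1.03):
    d=(arc(th)-arc(.4)); print(th,'y',round(d@U/50,3),'z',round(-d[2]/50,3))"
```

```text
angle 0.40121833915827787 rad 227.36659222587892 F [-3.99  4.32  0.18] t 6.6 0.13039461453836962 24.728472232818604
0.45 y 0.093 z -0.206
0.5 y 0.197 z -0.407
0.55 y 0.31 z -0.602
0.6 y 0.433 z -0.792
0.65 y 0.565 z -0.975
0.7 y 0.706 z -1.152
0.75 y 0.856 z -1.321
0.8 y 1.014 z -1.482
0.84 y 1.146 z -1.606
0.88 y 1.283 z -1.724
0.92 y 1.425 z -1.836
0.96 y 1.571 z -1.943
1.0 y 1.721 z -2.043
1.03 y 1.836 z -2.115
```

Emit:
drive_tool(
  plan=[
    {"x": 0.01, "y": 0.08, "z": -0.21, "ax": 0, "ay": 0, "az": 0, "hand": 5},
    {"x": 0.01, "y": 0.18, "z": -0.41, "ax": 0, "ay": 0, "az": 0, "hand": 5},
    {"x": 0.01, "y": 0.29, "z": -0.6, "ax": 0, "ay": 0, "az": 0, "hand": 5},
    {"x": 0.01, "y": 0.41, "z": -0.79, "ax": 0, "ay": 0, "az": 0, "hand": 5},
    {"x": 0.01, "y": 0.54, "z": -0.98, "ax": 0, "ay": 0, "az": 0, "hand": 5},
    {"x": 0.01, "y": 0.68, "z": -1.15, "ax": 0, "ay": 0, "az": 0, "hand": 5},
    {"x": 0.01, "y": 0.83, "z": -1.32, "ax": 0, "ay": 0, "az": 0, "hand": 5},
    {"x": 0.01, "y": 0.99, "z": -1.48, "ax": 0, "ay": 0, "az": 0, "hand": 5},
  ],
)

```text
clock: 7.4
eef_pos: [521.6, 146.0, 209.8]
tcp_rot: [-3.136, 0.001, 1.485]
contact_force: [-16.5, 0.3, 13.9]
opening: 0.125
grasp_force: 25.5
```

Emit:
drive_tool(
  plan=[
    {"x": 0, "y": 0, "z": 0, "ax": 0, "ay": 0, "az": 0, "hand": 5},
    {"x": 0, "y": 0, "z": 0, "ax": 0, "ay": 0, "az": 0, "hand": 5},
  ],
)

```text
clock: 7.6
eef_pos: [522.3, 146.0, 210.2]
tcp_rot: [-3.138, 0.001, 1.485]
contact_force: [-15.1, -0.5, 14.7]
opening: 0.126
grasp_force: 25.7
```

```bash
python3 -c "
from h import *
ang(44)
a,b=imaging.grab_frame('scene')[140:300,235:395,::-1],imaging.grab_frame('top')[120:270,180:330,::-1]
cv2.imwrite('pics/g7.png',np.hstack([cv2.resize(v,(400,400),interpolation=cv2.INTER_CUBIC) for v in (a,b)]))
for th in (.84,.88,.92,.96,1.,1.03):
    d=(arc(th)-arc(.8)); print(th,'y',round(d@U/50,3),'z',round(-d[2]/50,3))"
```

```text
angle 0.7972208169822291 rad 229.4907220198417 F [-15.06  -0.51  14.67] t 7.6 0.12609192697064237 25.693519413471222
0.84 y 0.132 z -0.123
0.88 y 0.269 z -0.241
0.92 y 0.411 z -0.354
0.96 y 0.557 z -0.46
1.0 y 0.707 z -0.561
1.03 y 0.822 z -0.633
```

View pics/g7.png

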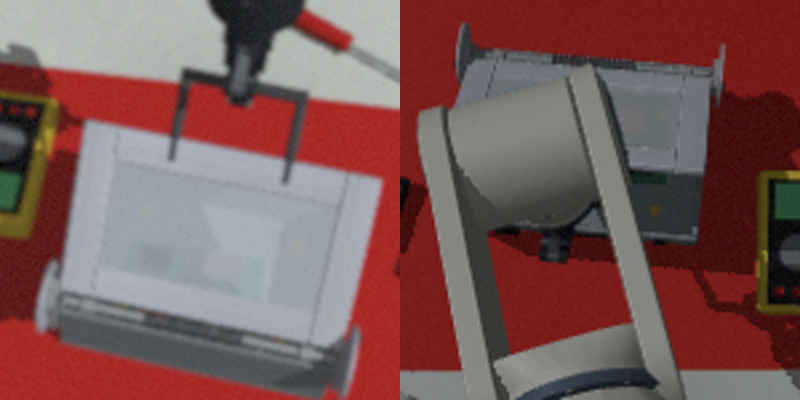

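The hood is up and the board is still in place. In the scene crop the bar runs from (187,72) to (300,93). The force is purely radial (outward), so the hinge sits about 4 mm higher than my model. I'll fit that and cross-check the angle from the bar's pixels.

```bash
cat >> h.py <<'E'
H0=H.copy()
def fit(M,G=44):
    from scipy.optimize import least_squares
    M=np.array(M)+[0,0,G]; s=(M-H0)@U; z=M[:,2]-H0[2]
    q=least_squares(lambda p:np.r_[np.hypot(s-p[0],z-p[1])-226, (p-np.array([0,0]))*.05],[0,0]).x
    return q,np.arctan2(z-q[1],-(s-q[0]))
E
python3 -c "
from h import *
print(fit([[456.8,152.1,46.6],[473.6,150.4,134.8],[522.3,146.0,210.2]]))
V=np.array([-U[1],U[0],0])
p=[(235+187/2.5-.3,140+72/2.5-.3),(235+300/2.5-.3,140+93/2.5-.3)]; print(p)
for th in (.7,.75,.8,.85,.9):
    c=arc(th,0); print(th,px('scene',c-50*V),px('scene',c+50*V))
for t0 in (.785,):
  for th in (.83,.87,.91,.95,.99,1.03):
    d=(arc(th)-arc(t0)); print(th,'y',round(d@U/50,3),'z',round(-d[2]/50,3))"
```

```text
(array([0.01418877, 4.64306702]), array([-0.01787358,  0.38231162,  0.78276913]))
[(309.5, 168.5), (354.7, 176.89999999999998)]
0.7 [310.09631868 169.2257184 ] [355.63952751 177.82876338]
0.75 [309.57448976 169.67855199] [355.68277288 178.39389604]
0.8 [308.9931046 170.4035328] [355.67389797 179.23585996]
0.85 [308.3516391  171.40877192] [355.61086766 180.36270656]
0.9 [307.64979025 172.70174362] [355.49171217 181.78182133]
0.83 y 0.147 z -0.141
0.87 y 0.283 z -0.26
0.91 y 0.423 z -0.374
0.95 y 0.568 z -0.482
0.99 y 0.717 z -0.584
1.03 y 0.87 z -0.68
```

```bash
python3 -c "
from h import *
V=np.array([-U[1],U[0],0]); z=np.array([0,0,1])
print('seen',180+(697-400)/2.667-.3,120+172/2.667-.3)
for th in (.7,.74,.78,.82,.86):
    for k in (4,-4): print(th,k,px('top',H+[0,0,4]-130*V+170*(-np.cos(th)*U+np.sin(th)*z)+k*(np.sin(th)*U+np.cos(th)*z)))
print('shut corner pred',px('top',H-130*V-170*U+[0,0,4]),'seen',190+320/3.16-.3,120+274/3.16-.3)"
```

```text
seen 291.0610798650169 184.19193850768653
0.7 4 [293.4690637  187.50926219]
0.7 -4 [293.26060086 189.70496539]
0.74 4 [293.65263756 185.54975575]
0.74 -4 [293.43730211 187.84589359]
0.78 4 [293.84170273 183.5082845 ]
0.78 -4 [293.61987387 185.90116959]
0.82 4 [294.03591321 181.38829683]
0.82 -4 [293.80799568 183.87390275]
0.86 4 [294.23490208 179.19352522]
0.86 -4 [294.00132533 181.76749094]
shut corner pred [291.3628956  206.51366969] seen 290.9658227848101 206.40886075949365
```

The top view's front corner agrees with an angle of about 0.79. Next I'll go past the balance point to about 1.04, slowly, taking out the radial load.

Emit:
drive_tool(
  plan=[
    {"x": 0, "y": -0.03, "z": -0.03, "ax": 0, "ay": 0, "az": 0, "hand": 5},
    {"x": 0, "y": 0.12, "z": -0.17, "ax": 0, "ay": 0, "az": 0, "hand": 5},
    {"x": 0, "y": 0.25, "z": -0.29, "ax": 0, "ay": 0, "az": 0, "hand": 5},
    {"x": 0, "y": 0.39, "z": -0.41, "ax": 0, "ay": 0, "az": 0, "hand": 5},
    {"x": 0, "y": 0.54, "z": -0.52, "ax": 0, "ay": 0, "az": 0, "hand": 5},
    {"x": 0, "y": 0.69, "z": -0.62, "ax": 0, "ay": 0, "az": 0, "hand": 5},
    {"x": 0, "y": 0.84, "z": -0.71, "ax": 0, "ay": 0, "az": 0, "hand": 5},
    {"x": 0, "y": 0.84, "z": -0.71, "ax": 0, "ay": 0, "az": 0, "hand": 5},
  ],
)

```text
clock: 8.5
eef_pos: [568.1, 142.0, 245.8]
tcp_rot: [3.139, 0.001, 1.485]
contact_force: [-3.4, -4.1, 5.7]
opening: 0.13
grasp_force: 26.1
```

Emit:
drive_tool(
  plan=[
    {"x": 0, "y": 0, "z": 0, "ax": 0, "ay": 0, "az": 0, "hand": 5},
    {"x": 0, "y": 0, "z": 0, "ax": 0, "ay": 0, "az": 0, "hand": 5},
  ],
)

```text
clock: 8.7
eef_pos: [567.1, 142.1, 245.2]
tcp_rot: [3.14, 0.001, 1.485]
contact_force: [-2.3, -3.8, 3.7]
opening: 0.125
grasp_force: 26.1
```

```bash
python3 -c "
from h import *
E=monitor.sense()['eef_pos']; print(E)
ang(44); print(fit([[456.8,152.1,46.6],[473.6,150.4,134.8],[522.3,146.0,210.2],E]))
a,b=imaging.grab_frame('scene')[140:300,235:395,::-1],imaging.grab_frame('top')[120:270,180:330,::-1]
cv2.imwrite('pics/i8.png',np.hstack([cv2.resize(v,(400,400),interpolation=cv2.INTER_CUBIC) for v in (a,b)]))
V=np.array([-U[1],U[0],0]); z=np.array([0,0,1])
for th in (.9,.95,1.,1.05,1.1):
    print(th,*[np.round((px('top',H+[0,0,4]-130*V+170*(-np.cos(th)*U+np.sin(th)*z)+k*(np.sin(th)*U+np.cos(th)*z))-[180,120])*2.667+[400,0]) for k in (4,-4)])"
```

```text
[567.12661417 142.08804654 245.17212495]
angle 1.045711616763504 rad 230.181888064279 F [-2.28 -3.78  3.67] t 8.7 0.12544816516423346 26.100843250751495
(array([0.04932012, 4.78987536]), array([-0.01851956,  0.38164964,  0.78219937,  1.03490184]))
0.9 [705. 152.] [705. 159.]
0.95 [706. 144.] [705. 151.]
1.0 [707. 136.] [706. 144.]
1.05 [707. 128.] [707. 135.]
1.1 [708. 119.] [707. 127.]
```

View pics/i8.png

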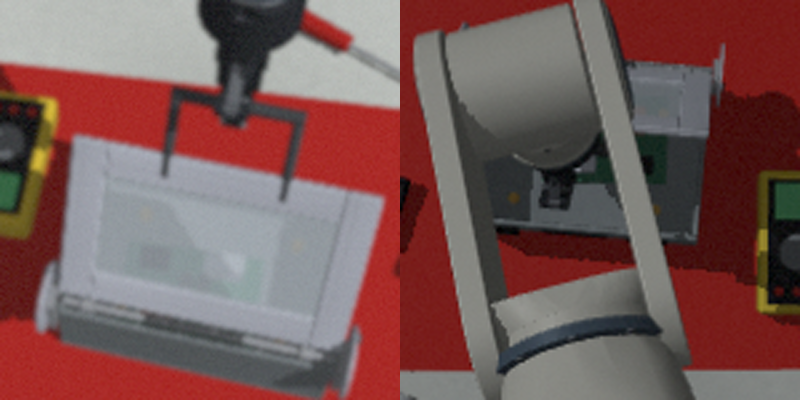

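The top view's hood corner at zoom (708,133) gives about 1.04 rad, which is past the balance point, and the grip still holds. Now I'll ease back to about 0.775.

```bash
python3 -c "
from h import *
for th in (1.,.96,.92,.88,.84,.8,.775):
    d=(arc(th)-arc(1.04)); print(th,'y',round(d@U/50,3),'z',round(-d[2]/50,3))"
```

```text
1.0 y -0.154 z 0.095
0.96 y -0.304 z 0.195
0.92 y -0.45 z 0.302
0.88 y -0.592 z 0.414
0.84 y -0.729 z 0.532
0.8 y -0.861 z 0.656
0.775 y -0.941 z 0.735
```

Emit:
drive_tool(
  plan=[
    {"x": 0, "y": -0.16, "z": 0.09, "ax": 0, "ay": 0, "az": 0, "hand": 5},
    {"x": 0, "y": -0.31, "z": 0.19, "ax": 0, "ay": 0, "az": 0, "hand": 5},
    {"x": 0, "y": -0.46, "z": 0.3, "ax": 0, "ay": 0, "az": 0, "hand": 5},
    {"x": 0, "y": -0.6, "z": 0.41, "ax": 0, "ay": 0, "az": 0, "hand": 5},
    {"x": 0, "y": -0.73, "z": 0.53, "ax": 0, "ay": 0, "az": 0, "hand": 5},
    {"x": 0, "y": -0.87, "z": 0.65, "ax": 0, "ay": 0, "az": 0, "hand": 5},
    {"x": 0, "y": -0.95, "z": 0.73, "ax": 0, "ay": 0, "az": 0, "hand": 5},
    {"x": 0, "y": -0.95, "z": 0.73, "ax": 0, "ay": 0, "az": 0, "hand": 5},
  ],
)

```text
clock: 9.6
eef_pos: [518.0, 147.0, 206.4]
tcp_rot: [-3.141, 0.001, 1.485]
contact_force: [1.2, -5.1, -2.1]
opening: 0.12
grasp_force: 25.2
```

Emit:
drive_tool(
  plan=[
    {"x": 0, "y": 0, "z": 0, "ax": 0, "ay": 0, "az": 0, "hand": 5},
    {"x": 0, "y": 0, "z": 0, "ax": 0, "ay": 0, "az": 0, "hand": 5},
    {"x": 0, "y": 0, "z": 0, "ax": 0, "ay": 0, "az": 0, "hand": 5},
    {"x": 0, "y": 0, "z": 0, "ax": 0, "ay": 0, "az": 0, "hand": 5},
  ],
)

```text
clock: 10.0
eef_pos: [518.8, 146.9, 207.2]
tcp_rot: [-3.142, 0.0, 1.485]
contact_force: [0.9, -5.8, -3.3]
opening: 0.124
grasp_force: 25.2
```

```bash
python3 -c "
from h import *
s=monitor.sense();E=s['eef_pos']; print(E,np.abs(s['qvel']).max())
ang(44); print(fit([[456.8,152.1,46.6],[473.6,150.4,134.8],[522.3,146.0,210.2],[567.1,142.1,245.2],E]))
a,b=imaging.grab_frame('scene')[140:300,235:395,::-1],imaging.grab_frame('top')[120:270,180:330,::-1]
cv2.imwrite('pics/j9.png',np.hstack([cv2.resize(v,(400,400),interpolation=cv2.INTER_CUBIC) for v in (a,b)]))"
```

```text
[518.79558924 146.90169044 207.21361277] 0.0016258426039201163
angle 0.77697614739754 rad 229.9351266823815 F [ 0.91 -5.78 -3.28] t 10.0 0.12445115914826654 25.198583006858826
(array([0.02839756, 5.02527254]), array([-0.01956159,  0.38071521,  0.78152572,  1.03440761,  0.76106492]))
```

View pics/j9.png

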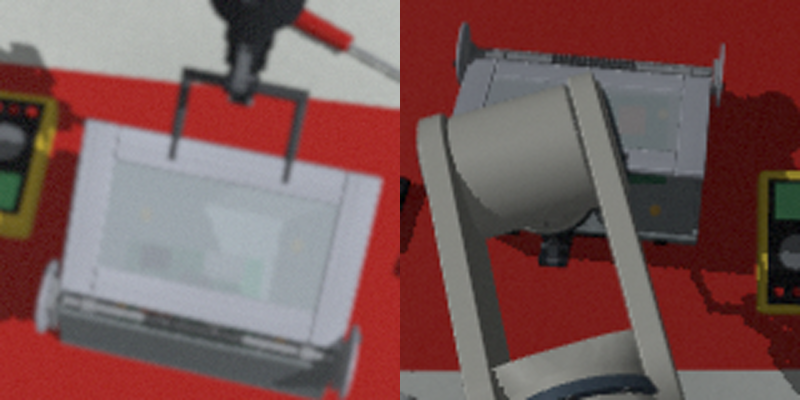

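The hood sits at about 0.77 rad, ten degrees below balance, held steady at 25 N. The corner is at zoom (703,175), and the board and bystanders haven't moved. I'm handing in.

```bash
python3 -c "
from rig import r
print(r.sign_off())"
```

```text
the job is handed in; nothing more can be done
None
```

I handed the job in with the gripper holding the hood steady at about 0.77 rad, roughly ten degrees below the balance point, with a 25 N grip; before that I raised it to about 1.04 rad, just past balance, and eased it back, and neither the board nor anything else on the bench moved that I could see.

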